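Turn the bead carousel to the triangular tray

TASK

Push the bead carousel round by its rim or the pegs on it, gently, until the outward tip of the triangular metal tray points straight at the arrow on the carousel's foot, and leave it standing there. Only push: do not pick up, push against or shift the tray, dishes and jar standing on the carousel, and leave the spoon, drinking glass and dish beside it alone.

Things in the scene. Friction and masses are not known exactly. Their poses are not given: they have to be found in the camera images.
- carousel: bead carousel: a level pale wooden disc, 260 mm across and 12 mm thick, that turns freely either way without end about the upright axis through its centre. Origin: centre of its underside, 22 mm above the table (disc top at 34 mm). Its x axis points from the centre through the place of the triangular tray, z up. A light steady bearing drag (about 0.5 N at the rim) stops it almost at once when the push ends. Beads would spill above about half a turn a second.
- foot: fixed foot of the carousel, standing on the table and never moving, with a flat arm reaching out under the disc on one side (roughly towards the robot). Origin on the table, on the carousel's axis; its -x axis runs from the axis out along the arm, through the pointer.
- pointer (a point): the pointer: dark steel arrowhead, 31 mm long, 30 mm wide and 20 mm high, lying flat on the end of the foot's arm just outside the disc's rim, its apex pointing at the carousel's axis. This point is the apex, 136 mm from the axis and 20 mm above the table.
- tray: triangular bead tray of bare metal, loose, the only triangular thing on the carousel: 75 mm long, back edge 72 mm wide, low walls 12 mm high, 50 g. It stands on the disc with its narrow spout tip outward. Origin in its underside; +x points to the tip.
- tray_tip (a point): the spout tip of the triangular tray (top of the wall), 45 mm along the tray's +x from its origin, 118 mm from the carousel's axis when in place.
- jar: closed glass bead jar with metal cap, loose, 40 mm across and 45 mm high, standing at the centre of the disc. Origin: centre of its underside.
- dish_a: round white bead dish, loose, 54 mm across, 13 mm high, on the disc 82 mm from the axis, 90 degrees anticlockwise from the tray seen from above. Origin: centre of its underside.
- dish_b: round white bead dish, loose, same as the other, on the disc 82 mm from the axis, 90 degrees clockwise from the tray. Origin: centre of its underside.
- dish_sq: square clear bead dish, loose, 50 mm wide, 13 mm high, on the disc 82 mm from the axis, opposite the tray. Origin: centre of its underside.
- spoon: small steel bead spoon, loose, 120 mm long, lying on the beading board; a bystander. Origin: underside, about its middle.
- tumbler: empty drinking glass, loose, 72 mm across, 85 mm high, on the table to the robot's far right, beside the carousel; a bystander. Origin: centre of its underside.
- dish_c: round white bead dish, loose, 54 mm across, 13 mm high, on the table to the robot's right; a bystander. Origin: centre of its underside.
- board: flat beading board, fixed, 420 x 280 x 14 mm, on the table to the robot's left. Origin: centre of its underside.
- case: closed bead case, fixed, 300 x 220 x 40 mm, on the table to the robot's right. Origin: centre of its underside.
- peg0 (a point): top of one of four upright wooden push pegs fixed on the disc at its rim (12 mm thick, head 14 mm, 32 mm tall above the disc, 120 mm from the axis); this one stands 45 degrees anticlockwise from the tray's direction seen from above. The point lies 32 mm above the disc's top.
- peg1 (a point): top of one of four upright wooden push pegs fixed on the disc at its rim (12 mm thick, head 14 mm, 32 mm tall above the disc, 120 mm from the axis); this one stands 135 degrees anticlockwise from the tray's direction seen from above. The point lies 32 mm above the disc's top.
- peg2 (a point): top of one of four upright wooden push pegs fixed on the disc at its rim (12 mm thick, head 14 mm, 32 mm tall above the disc, 120 mm from the axis); this one stands 225 degrees anticlockwise from the tray's direction seen from above. The point lies 32 mm above the disc's top.
- peg3 (a point): top of one of four upright wooden push pegs fixed on the disc at its rim (12 mm thick, head 14 mm, 32 mm tall above the disc, 120 mm from the axis); this one stands 315 degrees anticlockwise from the tray's direction seen from above. The point lies 32 mm above the disc's top.
- tray_seat (a point): the spot on the disc's top where the triangular tray belongs (the spot turns with the disc).
- dish_a_seat (a point): the spot on the disc's top where the first round dish belongs (the spot turns with the disc).
- dish_b_seat (a point): the spot on the disc's top where the second round dish belongs (the spot turns with the disc).
- dish_sq_seat (a point): the spot on the disc's top where the square dish belongs (the spot turns with the disc).
- jar_seat (a point): the spot on the disc's top where the jar belongs (the spot turns with the disc).
Things that resemble listed ones, but are neither listed nor needed, are in the scene too. Leave any pink look-alike of the jar alone.

How it is judged:
By the outcome, as a careful person would: the job done as asked, in the order asked, and still so for the second after the job is handed in, with the robot touching nothing.
It also fails if it takes over 58 s, if anything falls off the work surface, if the arm or the gripper's body presses on something with over 40 N, if the wrist force passes 120 N, or if a joint passes its speed limit or range.

ROBOT

A 6-joint arm with a two-finger parallel gripper is mounted at the origin on the work surface. World frame = base frame: x ahead of the robot, y to its left, z up, the work surface at z = 0. Lengths are in mm, angles in rad, forces in N, time in s.
With the tool pointing down it reaches from about 350 to 775 mm from the base axis. Payload 7.3 kg.
Tool frame: the origin (TCP) lies midway between the tips of the shut fingers; the grasp point (between the pads) lies grip_point_offset behind it (grip_point_offset is the distance from the TCP to the grasp point, in mm); z points along the fingers, y is the line along which they close (so a half turn about z gives the same grasp; the last joint's range is limited). The gripper opens to 92 mm and grips with 3 to 60 N. Pads are 19 mm wide; open, the fingers measure 130 mm over their backs; the gripper's body (75 mm by 190 mm) begins 47 mm behind the grasp point.
Start: joints at [1.026, 0.342, 1.524, -0, 1.275, -0.146], TCP at [203.852, 483.828, 226.741] pointing down, gripper open.
Joint ranges: [-2.53, 2.53], [-0.77, 2.02], [0.04, 2.7], [-1, 4.14], [0.28, 2.66], [-3.11, 3.11]. Speed limits (rad/s): [2.57, 2.57, 3.14, 3.14, 3.14, 3.14].

INTERFACE

Orientations are given as a 3x3 rotation matrix whose columns are the frame's x, y, z axes.
In Python, from cell import * gives the robot as it stands. The module is installed in compiled form; this text tells all that it offers.
- The arm moves only by the tool play_rows, never from a script. Its argument "motion" is a list of rows, each a list of 5 numbers: the shift along the tool's x, y, z in mm, then the turn about the tool's z in degrees, then the opening, from 0 (shut) to 1 (fully open). In form: [[dx, dy, dz, roll, claw], ...]. A call has 1 to 12 rows; each row shifts and turns the commanded pose from where the row before left it, along the tool's axes as they then stand; what a row does not reach is not made up. A row lasts 1/10 s, in which the tool goes at most 50 mm and 8.59 degrees, less where a joint would pass 70% of its speed; a pose out of reach is approached as far as the arm can. A call with a gripper value outside its range is refused whole. The fingers move at their own pace and stop on an object; "newtons" is the grip in N (left out, the last holds). Time passes only in rows, so rows that do not move let the fingers close. It gives the time, the measured TCP pose, the force, the opening and the grip force at its end, in the units of the state.
- state(): the state, without advancing time (a new reading comes with each control period).
- capture(name): name is "scene" or "top"; returns a dict with "pixels" (480x640x3 uint8, blue, green, red), "z_map" (480x640 float32, mm along the optical axis (not along the pixel's ray), 0 where there is no reading), "fx", "fy", "cx", "cy" (pixels), "extrinsics" (4x4, takes a point from camera to world coordinates). Camera axes: x right, y down, z forward; pixel columns grow to the right and rows downward; lengths in mm; the calibration is good to about 2 mm. A picture is of the moment at which its call begins.
- sign_off(): hands the job in; it is judged then, once.
Trained networks look in a picture, given as the dict that the camera call returned (one of the last four; its "shot" number tells which), for a name from the list of things; names that differ only in an ending like _2 or _b are one class to them, and where a whole thing is asked for, a point or a joint stands for the part that bears it (a point fixed in the world has none). Each returns a list of dicts, best first, with "confidence" (0 to 1); they miss things now and then, are a little off and sometimes report something else, mostly with a low value. They report only what shows in the picture. A call takes as long as a camera call. They do not tell look-alikes from the thing itself.
- find_in(picture, label): "extent" ([centre column, centre row, width, height] in pixels, round what is visible of it).
- regions_of(picture, label): "region" (480x640 bool, what is visible of it) and "extent" ([centre column, centre row, width, height] in pixels, round what is visible of it).
- pinpoint(picture, label): "uv" ([column, row] in pixels: a listed point, or the origin of a listed thing).
The state is a dict: "time_s": time; "qpos": joint angles; "qd": joint speeds; "effort": joint torques, N m; "tool_pos": TCP position; "eef_rot": TCP orientation; "ft_force": force on the tool from outside, world axes, zero at the start; "wrist_torque": the same for the moment, N m; "width": opening from 0.0 (shut) to 1.0 (fully open); "finger_force": force on a finger pad.
Only numpy, scipy, OpenCV 4.12 (cv2) and the standard library are available. Lean on these libraries where they do the work, as an engineer would, in place of code of your own. Each camera call takes 0.05 s, during which the arm holds its last target. There are 200 camera calls.

## Working session

There is one attempt and no reset: what is moved stays moved. The work goes in short steps, Python scripts to look and compute and a tool call to move; the robot and the scene stay as the last step left them, time stands still between calls to the robot, and variables do not carry over. Pictures are saved under pics/ and viewed, at most 10 in all, crops included, and the job is handed in when it is done.

Besides the shell and the picture viewer there is one more tool, called after ">>>" by a JSON object that holds its "api" and its "payload", one argument or row to a line. play_rows: Moves the arm, as the interface text tells. Its arguments: {"type":"object","properties":{"motion":{"type":"array"},"newtons":{"type":"number"}},"required":["motion"]}

```bash
mkdir -p pics
cat > h.py <<'E'
from cell import *
import numpy as np, cv2
def w(p,uv,z):
    T=np.array(p["extrinsics"]);r=T[:3,:3]@np.array([(uv[0]-p["cx"])/p["fx"],(uv[1]-p["cy"])/p["fy"],1]);o=T[:3,3]
    return o+r*(z-o[2])/r[2]
def px(p,P):
    T=np.array(p["extrinsics"]);c=T[:3,:3].T@(np.array(P)-T[:3,3]);return c[:2]/c[2]*[p["fx"],p["fy"]]+[p["cx"],p["cy"]]
E
python3 - <<'E'
from h import *
for n in("scene","top"):
    p=capture(n);cv2.imwrite(f"pics/{n}.png",p["pixels"]);print(n,np.round(p["extrinsics"],2).tolist())
    for l,z in dict(carousel=22,foot=0,pointer=20,tray=34,tray_tip=46,jar=34,dish_a=34,dish_sq=34,peg0=66,tumbler=0,spoon=14).items():
        for d in pinpoint(p,l)[:5]: print(l,np.round(d["uv"]),np.round(w(p,d["uv"],z)[:2]),round(d["confidence"],2))
s=state();print(s["time_s"],s["tool_pos"],np.round(s["eef_rot"],3).tolist())
E
```

```text
scene [[-0.3, 0.76, -0.58, 1234.11], [0.95, 0.23, -0.2, 200.32], [-0.02, -0.61, -0.79, 908.91], [0.0, 0.0, 0.0, 1.0]]
carousel [339. 243.] [582.  35.] 0.97
carousel [314. 265.] [664.  -2.] 0.72
foot [369. 200.] [399.  70.] 0.48
pointer [365. 204.] [436.  67.] 0.62
tray [371. 234.] [542. 107.] 0.59
jar [439. 258.] [564. 279.] 0.73
jar [301. 322.] [821.  18.] 0.71
jar [340. 239.] [578.  37.] 0.53
jar [369. 237.] [550. 105.] 0.34
jar [388. 230.] [515. 144.] 0.22
dish_a [350. 269.] [658.  85.] 0.89
dish_a [253. 179.] [ 445. -252.] 0.72
dish_a [336. 213.] [498.   6.] 0.52
dish_sq [305. 244.] [619. -40.] 0.8
peg0 [312. 265.] [692.   4.] 0.93
peg0 [302. 212.] [547. -71.] 0.92
peg0 [368. 200.] [462.  78.] 0.62
peg0 [307. 243.] [635. -29.] 0.36
peg0 [337. 216.] [534.  16.] 0.19
tumbler [212. 257.] [ 702. -260.] 0.91
spoon [502. 276.] [559. 430.] 0.5
spoon [148. 206.] [ 605. -495.] 0.37
top [[-0.02, -0.99, 0.15, 414.12], [-1.0, 0.02, -0.01, -7.14], [0.01, -0.15, -0.99, 1405.84], [0.0, 0.0, 0.0, 1.0]]
carousel [395. 310.] [ 412. -272.] 0.69
carousel [288. 254.] [582.  41.] 0.66
pointer [277. 302.] [440.  75.] 0.57
pointer [262. 263.] [556. 117.] 0.16
tray [262. 263.] [555. 118.] 0.53
tray [328. 262.] [554. -77.] 0.53
tray_tip [253. 273.] [525. 142.] 0.82
jar [297. 181.] [803.  10.] 0.74
jar [286. 254.] [582.  47.] 0.66
jar [284. 256.] [575.  51.] 0.61
jar [206. 272.] [533. 282.] 0.57
dish_a [274. 230.] [653.  82.] 0.75
dish_a [301. 279.] [505.   4.] 0.61
dish_a [392. 312.] [ 406. -260.] 0.58
dish_sq [312. 244.] [610. -30.] 0.63
peg0 [273. 292.] [469.  83.] 0.97
peg0 [327. 262.] [552. -74.] 0.94
peg0 [248. 242.] [614. 154.] 0.65
peg0 [298. 217.] [685.   8.] 0.57
tumbler [385. 212.] [ 710. -258.] 0.73
spoon [158. 259.] [575. 430.] 0.67
1.2 [203.83533808 483.80355662 226.72099015] [[-0.922, 0.388, 0.0], [0.388, 0.922, 0.0], [-0.0, 0.0, -1.0]]
```

Run:
```python
import cv2
t=cv2.imread("pics/top.png");cv2.imwrite("pics/topc.png",cv2.resize(t[180:340,200:400],None,fx=3.75,fy=3.75,interpolation=2))
```

```text
(no output)
```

View pics/topc.png

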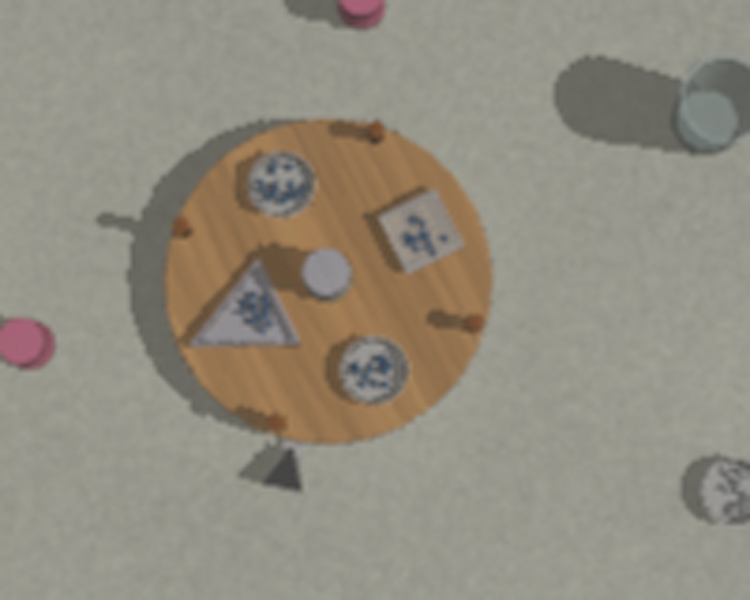

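View pics/scene.png

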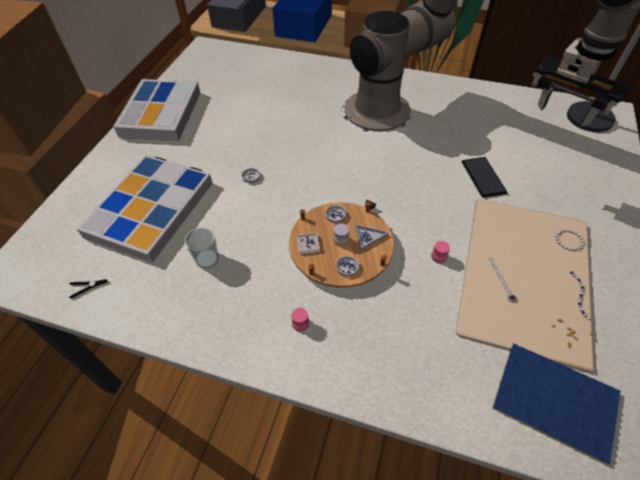

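The overhead crop shows the carousel centred at about (288,255) in full-image pixels. The triangular tray's tip points lower left at (250,271), and the arrowhead lies at (276,303). The pegs are at (301,215), (249,241), (274,293) and (327,266). The look-alikes are the pink jars at (297,181) and (206,272) and the loose dish at (392,312); there is only one triangle. I'll turn the disc anticlockwise by about 48° using the near peg at (274,293).

```bash
cat >> h.py <<'E'
def ang(v): return np.degrees(np.arctan2(v[1],v[0]))%360
def measure(p,show=True):
    im=p["pixels"].astype(int);hsv=cv2.cvtColor(p["pixels"],cv2.COLOR_BGR2HSV)
    m=((hsv[...,0]<22)&(hsv[...,1]>90)).astype(np.uint8);n,l,s,_=cv2.connectedComponentsWithStats(m)
    d0=px(p,[580,42,34]);
    roi=np.zeros_like(m);cv2.circle(roi,tuple(int(x) for x in d0),60,1,-1)
    pts=np.argwhere(m*roi)[:,::-1]
    P=np.array([w(p,u,34)[:2] for u in pts.astype(float)]);(c,r)=cv2.minEnclosingCircle(P.astype(np.float32))
    h=cv2.convexHull(P.astype(np.float32))[:,0];A=np.c_[2*h,np.ones(len(h))];q=np.linalg.lstsq(A,(h**2).sum(1),rcond=None)[0]
    return np.array(q[:2]),np.sqrt(q[2]+q[:2]@q[:2]),c,r
E
python3 - <<'E'
from h import *
for n in("top","scene"):
    p=capture(n);c,r,c2,r2=measure(p);print(n,c,r,c2,r2)
    # pointer: darkest blob near
    g=p["pixels"].max(2);u=px(p,[438,75,15]).astype(int)
    x0,y0=u-14;sub=g[y0:y0+28,x0:x0+28];print(x0,y0);
    if n=="top":print(sub)
    k=regions_of(p,"pointer")
    for d in k[:2]:
        ys,xs=np.nonzero(d["region"]);Q=np.array([w(p,(a,b),18)[:2] for a,b in zip(xs,ys)]);print(d["extent"],d["confidence"],len(xs),Q.mean(0),ang(Q.mean(0)-c),np.hypot(*(Q.mean(0)-c)))
    for d in regions_of(p,"tray")[:2]:
        ys,xs=np.nonzero(d["region"]);Q=np.array([w(p,(a,b),40)[:2] for a,b in zip(xs,ys)]);print("tray",d["confidence"],Q.mean(0),ang(Q.mean(0)-c),np.hypot(*(Q.mean(0)-c)),cv2.minEnclosingTriangle(Q.astype(np.float32))[1][:,0].tolist())
    for d in pinpoint(p,"peg0")[:4]:
        Q=w(p,d["uv"],66)[:2];print("peg",d["confidence"],Q,ang(Q-c),np.hypot(*(Q-c)))
E
```

```text
top [581.36852088  43.25205804] 127.61735892966347 (582.3851318359375, 43.49325942993164) 129.20166015625
263 289
[[105 107 106 104 119 138 141 152 162 153 146 156 162 159 157 153 148 145
  144 146 149 154 155 153 148 147 147 145]
 [104 105 106 104 103 106 108 126 146 137 127 140 153 155 158 156 153 148
  145 145 147 152 154 154 151 149 147 146]
 [106 103 104 105 104 105 106 107 109 113 118 124 132 146 160 157 156 152
  146 145 146 149 154 156 154 150 148 147]
 [107 104 101 100 102 105 106 105 108 114 115 120 127 145 160 158 157 155
  148 144 144 147 151 155 154 153 153 149]
 [118 106 104 100 101 108 110 107 110 111 113 120 123 140 161 159 158 157
  152 145 144 144 149 154 156 154 153 152]
 [144 127 129 120 107 111 113 103 111 120 118 123 131 142 161 161 159 158
  155 150 145 144 147 152 155 154 154 152]
 [153 155 156 144 126 127 125 122 131 140 125 124 147 155 160 161 160 158
  157 154 149 143 145 149 154 155 154 154]
 [153 153 155 153 152 154 153 150 150 148 129 119 136 142 147 155 156 157
  157 156 152 145 143 146 151 156 155 154]
 [152 153 154 153 154 156 155 146 141 152 136 109 
[... 3281 characters left out ...]
3 395.1689994249081
tray 0.74 [550.86582103 103.21707725] 113.64829993184158 68.14962243098212 [[518.8690795898438, 55.743038177490234], [527.1864013671875, 153.8763885498047], [603.8927612304688, 96.60627746582031]]
tray 0.56 [653.09119789  76.6099041 ] 25.561863993213784 83.01457996866864 [[709.875, 90.77798461914062], [637.8409423828125, 33.120521545410156], [613.4403076171875, 113.2618637084961]]
peg 0.92 [690.98776045  -4.46652759] 338.1361744959028 121.52691005572598
peg 0.86 [616.12964669 150.44343611] 70.92017646097375 116.02716989209283
peg 0.79 [456.18447989  80.2526061 ] 162.0780337689963 128.24027891011102
peg 0.74 [539.62009256 -71.68843513] 251.06721863775383 118.91190937635842
```

Run:
```python
from h import *
p=capture("top");c=np.array([581.4,43.3])
S=8;x0,y0=255,285
g=cv2.resize(p["pixels"].max(2)[y0:y0+35,x0:x0+35],None,fx=S,fy=S,interpolation=cv2.INTER_CUBIC)
m=(g<88).astype(np.uint8);n,l,s,ce=cv2.connectedComponentsWithStats(m);i=1+s[1:,4].argmax();pts=np.argwhere(l==i)[:,::-1]
P=np.array([w(p,(x0+(a+.5)/S-.5,y0+(b+.5)/S-.5),20)[:2] for a,b in pts]);t=cv2.minEnclosingTriangle(P.astype(np.float32))[1][:,0]
print(t);j=t[:,0].argmax();b=(t.sum(0)-t[j])/2;print("area",cv2.contourArea(t));
for k,v in dict(apex=t[j],cent=P.mean(0),base=b).items():print(k,v,ang(v-c),np.hypot(*(v-c)))
print("own axis",ang(b-t[j]))
```

```text
[[417.066     67.48849 ]
 [423.4887    96.89693 ]
 [450.9635    74.351456]]
area 476.3967754414771
apex [450.9635    74.351456] 166.60951988795622 134.08159149512147
cent [430.34767277  79.60466589] 166.48557975258373 155.3539002660687
base [420.27734  82.1927 ] 166.4292203155436 165.75027216544873
own axis 165.66591
```

>>> {"api": "play_rows", "payload": {
  "motion": [
    [-33.3, -22.6, 0, 0, 0.4],
    [-33.3, -22.6, 0, 0, 0.4],
    [-33.3, -22.6, 0, 0, 0.4],
    [-33.3, -22.6, 0, 0, 0.4],
    [-33.3, -22.6, 0, 0, 0.4],
    [-33.3, -22.6, 0, 0, 0.4],
    [-33.3, -22.6, 0, 0, 0.4],
    [-33.3, -22.6, 0, 0, 0.4],
    [-33.3, -22.6, 0, 0, 0.4],
    [-33.3, -22.6, 0, 0, 0.4],
    [-33.3, -22.6, 0, 0, 0.4],
    [-33.3, -22.6, 0, 0, 0.4]
  ]
}}

```text
time_s: 2.85
tool_pos: [467.5, 77.2, 226.9]
eef_rot: [[-0.921, 0.389, 0.001], [0.389, 0.921, 0.0], [-0.0, 0.0, -1.0]]
ft_force: [0.4, 1.3, 0.3]
width: 0.399
finger_force: 0.0
```

>>> {"api": "play_rows", "payload": {
  "motion": [
    [0, 0, 20, -5.3, 0.4],
    [0, 0, 40, 0, 0.4],
    [0, 0, 30, 0, 0.4],
    [0, 0, 0, 0, 0.4],
    [0, 0, 0, 0, 0.4]
  ]
}}

```text
time_s: 3.35
tool_pos: [467.1, 78.8, 137.3]
eef_rot: [[-0.953, 0.302, -0.0], [0.302, 0.953, 0.0], [0.0, 0.0, -1.0]]
ft_force: [0.9, -0.0, 0.2]
width: 0.397
finger_force: 0.0
```

Run:
```python
from h import *
p=capture("scene");s=state();print(s["time_s"],s["tool_pos"],np.round(s["eef_rot"],3).tolist(),s["width"])
u=px(p,[467,79,66]).astype(int);print(u)
cv2.imwrite("pics/s2.png",cv2.resize(p["pixels"][130:300,270:470],None,fx=3.5,fy=3.5,interpolation=2))
```

```text
3.4 [467.75009275  78.82897551 138.11135258] [[-0.954, 0.301, 0.002], [0.301, 0.954, 0.0], [-0.002, 0.001, -1.0]] 0.3995371754278001
[367 201]
```

View pics/s2.png

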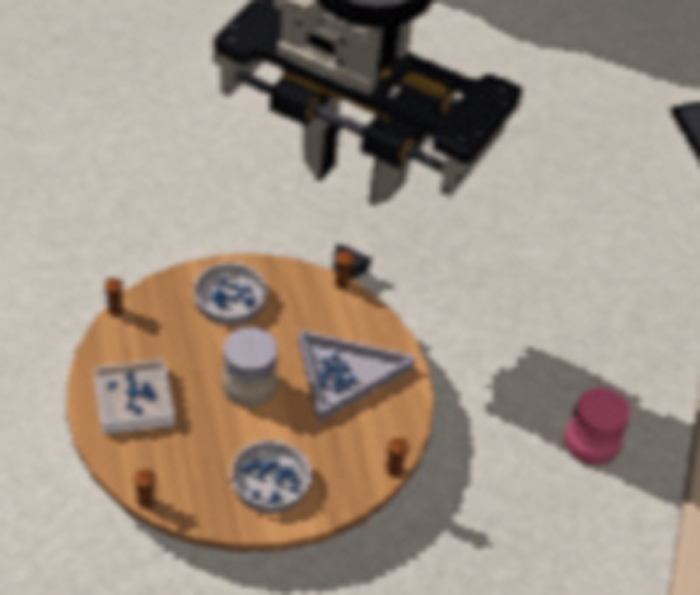

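The fingers hang at crop (320–385,190), directly over the near peg, whose head is at crop (343,262). I'll lower them to straddle the peg, above dish height.

>>> {"api": "play_rows", "payload": {
  "motion": [
    [0, 0, 30, 0, 0.4],
    [0, 0, 30, 0, 0.4],
    [0, 0, 15, 0, 0.4],
    [0, 0, 8, 0, 0.4],
    [0, 0, 2, 0, 0.4],
    [0, 0, 0, 0, 0.4]
  ]
}}

```text
time_s: 4.0
tool_pos: [467.8, 78.8, 52.8]
eef_rot: [[-0.954, 0.301, 0.002], [0.301, 0.954, 0.0], [-0.002, 0.001, -1.0]]
ft_force: [-0.6, -0.2, 1.0]
width: 0.4
finger_force: 0.0
```

Run:
```python
import numpy as np
c=np.array([581.4,43.3]);R=120
def P(a):return c+R*np.array([np.cos(np.radians(a)),np.sin(np.radians(a))])
# each row: shift in tool frame for step d deg when tool y tangent: constant
for d in (1,2,3): 
    a=162.5;v=P(a+d)-P(a);t=np.radians(72.5);X=np.array([-np.sin(t),np.cos(t)]);Y=np.array([np.cos(t),np.sin(t)]);print(d,v@X,v@Y)
```

```text
1 -0.01827658123301909 -2.0942887724740546
2 -0.07310075770849715 -4.1879396043001424
3 -0.16445582945112566 -6.2803147491533
```

>>> {"api": "play_rows", "payload": {
  "motion": [
    [-0.2, -6.3, 0, -3, 0.4],
    [-0.2, -6.3, 0, -3, 0.4],
    [-0.2, -6.3, 0, -3, 0.4],
    [-0.2, -6.3, 0, -3, 0.4],
    [-0.2, -6.3, 0, -3, 0.4],
    [-0.2, -6.3, 0, -3, 0.4],
    [-0.2, -6.3, 0, -3, 0.4],
    [-0.2, -6.3, 0, -3, 0.4],
    [-0.2, -6.3, 0, -3, 0.4],
    [-0.2, -6.3, 0, -3, 0.4],
    [-0.2, -6.3, 0, -3, 0.4],
    [-0.2, -6.3, 0, -3, 0.4]
  ]
}}

```text
time_s: 5.2
tool_pos: [468.5, 4.1, 53.0]
eef_rot: [[-0.948, -0.319, 0.002], [-0.319, 0.948, -0.0], [-0.002, -0.001, -1.0]]
ft_force: [-1.5, 0.2, 1.1]
width: 0.399
finger_force: 0.3
```

>>> {"api": "play_rows", "payload": {
  "motion": [
    [-0.2, -6.3, 0, -3, 0.4],
    [-0.2, -6.3, 0, -3, 0.4],
    [-0.2, -6.3, 0, -3, 0.4],
    [-0.1, -4.2, 0, -2, 0.4],
    [0, -2.1, 0, -1, 0.4],
    [0, 0, 0, 0, 0.4],
    [0, 0, 0, 0, 0.4]
  ]
}}

```text
time_s: 5.9
tool_pos: [478.6, -18.5, 52.2]
eef_rot: [[-0.862, -0.506, 0.001], [-0.506, 0.862, -0.0], [-0.001, -0.001, -1.0]]
ft_force: [0.4, 0.7, -0.2]
width: 0.396
finger_force: 0.0
```

```bash
cat >> h.py <<'E'
def look(n,c=np.array([581.4,43.3])):
    p=capture(n)
    for d in regions_of(p,"tray")[:2]:
        ys,xs=np.nonzero(d["region"]);Q=np.array([w(p,(a,b),40)[:2] for a,b in zip(xs,ys)]);t=cv2.minEnclosingTriangle(Q.astype(np.float32))[1][:,0]
        print("tray",d["confidence"],Q.mean(0),ang(Q.mean(0)-c),t.tolist(),[round(ang(x-c),1) for x in t],[round(np.hypot(*(x-c))) for x in t])
    for d in pinpoint(p,"tray_tip")[:2]: v=w(p,d["uv"],46)[:2];print("tip",d["confidence"],v,ang(v-c))
    for d in pinpoint(p,"peg0")[:4]:
        Q=w(p,d["uv"],66)[:2];print("peg",d["confidence"],Q,ang(Q-c),np.hypot(*(Q-c)))
    return p
E
python3 - <<'E'
from h import *
p=look("top");s=state();print(s["time_s"],s["tool_pos"],np.round(s["eef_rot"],3).tolist(),ang(s["tool_pos"][:2]-np.array([581.4,43.3])))
cv2.imwrite("pics/t3.png",cv2.resize(p["pixels"][180:340,200:400],None,fx=3.75,fy=3.75,interpolation=2))
E
```

```text
tray 0.67 [656.65726796  12.68768866] 337.86504025777 [[618.3863525390625, -20.75910758972168], [648.5840454101562, 63.65312957763672], [719.6968383789062, -8.433046340942383]] [np.float64(300.0), np.float64(16.9), np.float64(339.5)] [74, 70, 148]
tray 0.49 [604.4648435   56.49825246] 29.779217332301695 [[626.7054443359375, -182.0452117919922], [421.08038330078125, 169.31114196777344], [772.3602294921875, 169.62156677246094]] [np.float64(281.4), np.float64(141.8), np.float64(33.5)] [230, 204, 229]
tip 0.62 [466.68035369  74.91380062] 164.593155077074
tip 0.57 [536.82212145 161.94440286] 110.59254366420107
peg 0.82 [637.08813629 -73.05348091] 295.57632173760453 128.99341472568182
peg 0.69 [531.5425945  158.31039963] 113.43689855277492 125.35211568044421
peg 0.67 [687.9557436  101.13013167] 28.489651558506857 121.23716684214433
6.1 [478.28223607 -18.36812687  51.78812508] [[-0.862, -0.507, 0.0], [-0.507, 0.862, 0.0], [-0.0, 0.0, -1.0]] 210.88093963353933
```

View pics/t3.png

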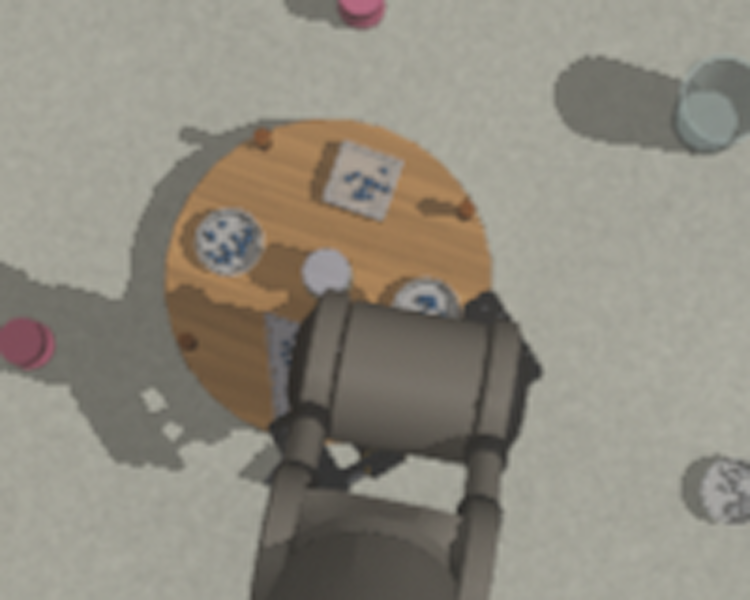

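The disc has turned about 42°. The arm hides the tray in this view, but the pegs at crop (263,138), (466,208) and (188,342) show about 6° left. I'll push part of that, then back off to measure.

>>> {"api": "play_rows", "payload": {
  "motion": [
    [0, -2.1, 0, -1, 0.4],
    [0, -2.1, 0, -1, 0.4],
    [0, -2.1, 0, -1, 0.4],
    [0, -1, 0, -0.5, 0.4],
    [0, 0, 0, 0, 0.4],
    [0, 2, 0, 0, 0.4],
    [0, 0, -40, 0, 0.4],
    [0, 0, -40, 0, 0.4],
    [0, 0, -40, 0, 0.4],
    [0, 0, 0, 0, 0.4]
  ]
}}

```text
time_s: 7.1
tool_pos: [483.9, -23.5, 176.8]
eef_rot: [[-0.829, -0.559, 0.01], [-0.559, 0.829, -0.002], [-0.007, -0.007, -1.0]]
ft_force: [-0.2, 0.8, -0.5]
width: 0.402
finger_force: 0.0
```

>>> {"api": "play_rows", "payload": {
  "motion": [
    [0, -40, 0, 0, 0.4],
    [0, -40, 0, 0, 0.4],
    [0, -40, 0, 0, 0.4],
    [0, -40, 0, 0, 0.4],
    [0, -40, 0, 0, 0.4],
    [0, -40, 0, 0, 0.4],
    [0, 0, 0, 0, 0.4],
    [0, 0, 0, 0, 0.4]
  ]
}}

```text
time_s: 7.9
tool_pos: [614.5, -222.3, 169.9]
eef_rot: [[-0.83, -0.557, -0.002], [-0.557, 0.83, 0.001], [0.001, 0.002, -1.0]]
ft_force: [0.1, 0.5, -0.4]
width: 0.399
finger_force: 0.0
```

Run:
```python
from h import *
p=look("top");cv2.imwrite("pics/t4.png",cv2.resize(p["pixels"][180:340,200:400],None,fx=3.75,fy=3.75,interpolation=2))
look("scene");s=state();print(s["time_s"],s["tool_pos"])
```

```text
tray 0.7 [577.49840298  42.32449404] 194.03771821926625 [[318.19830322265625, 41.61090087890625], [710.3794555664062, 262.6363525390625], [702.619873046875, -176.09115600585938]] [np.float64(180.4), np.float64(59.5), np.float64(298.9)] [263, 254, 251]
tray 0.64 [516.70252422  60.81539794] 164.85157155994455 [[460.59161376953125, 77.89196014404297], [555.5146484375, 94.861083984375], [533.3994140625, 8.413596153259277]] [np.float64(164.0), np.float64(116.7), np.float64(216.0)] [126, 58, 59]
tip 0.8 [454.4471416   67.22517934] 169.32737340088275
tip 0.31 [555.67881251 -34.12943768] 251.6240936612733
peg 0.91 [682.32733511 102.62341692] 30.44630743807862 117.07089632640849
peg 0.77 [477.61935521 -10.97175002] 207.6071710375689 117.11466638777159
peg 0.65 [523.95490035 152.29461373] 117.79126216035772 123.20619016556128
peg 0.6 [645.18228046 -66.55047507] 300.14065754075637 127.02482502567696
tray 0.68 [515.93163157  62.05604537] 164.01351161014875 [[559.2320556640625, 89.75971221923828], [527.900390625, 18.540666580200195], [457.86065673828125, 78.00534057617188]] [np.float64(115.5), np.float64(204.8), np.float64(164.3)] [51, 59, 128]
tip 0.64 [470.7259592   79.25352064] 162.0031163786567
peg 0.96 [687.49166116  94.91356984] 25.94291139693951 117.9805117805755
peg 0.75 [530.9845593  143.28826118] 116.75786247698169 111.97932413908639
peg 0.71 [461.42837457 -13.00474367] 205.1414714590914 132.5270352390881
peg 0.65 [615.87868055  42.16667845] 358.1173534101708 34.497301777347204
8.3 [ 615.00538392 -221.52186809  172.15980458]
```

View pics/t4.png

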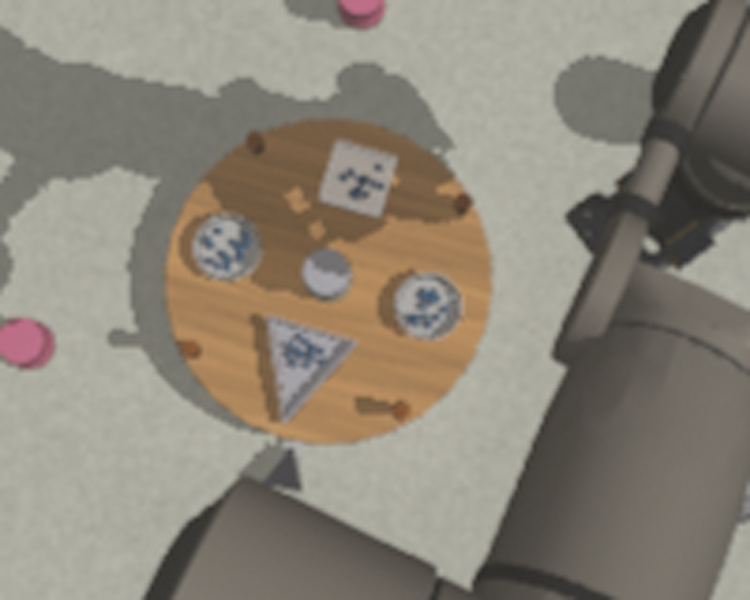

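The tray tip at crop (283,422) now nearly meets the arrow, whose apex is at crop (290,447), and nothing on the disc has shifted. I'll measure what's left more finely.

```bash
cat >> h.py <<'E'
def fine(n):
    p=capture(n);C=np.array([581.4,43.3]);out=[];T=[]
    for l,z,f in(("dish_a",41,82),("dish_sq",41,82),("tray",40,68)):
        for d in regions_of(p,l)[:5]:
            ys,xs=np.nonzero(d["region"])
            if len(xs)>400 or len(xs)<60: continue
            q=np.mean([w(p,(a,b),z)[:2] for a,b in zip(xs,ys)],0);r=np.hypot(*(q-C))
            if abs(r-f)<14: out.append((l,round(d["confidence"],2),len(xs),q.round(1).tolist(),round(ang(q-C),1),round(r,1)))
    for o in out: print(n,*o)
    return p
E
python3 - <<'E'
from h import *
fine("top");fine("scene")
a=cv2.imread("pics/top.png");p=capture("top")
C=(581.4,43.3)
def ortho(im):
    g=np.mgrid[-125:126:1.,-125:126:1.];mx=np.zeros((251,251,2),np.float32)
    for i in range(251):
        for j in range(251): mx[i,j]=px(p,[C[0]+125-i,C[1]+125-j,44])
    return cv2.remap(im,mx[...,0],mx[...,1],cv2.INTER_CUBIC)
A=ortho(a);B=ortho(p["pixels"])
np.savez("ab.npz",A=A,B=B)
f=lambda x:cv2.GaussianBlur(cv2.cvtColor(x,cv2.COLOR_BGR2HSV)[...,1],(0,0),2).astype(np.float32)
m=np.zeros((251,251),np.uint8);cv2.circle(m,(125,125),112,1,-1)
b=f(B)
for t in np.arange(44,51,.5):
    r=cv2.warpAffine(f(A),cv2.getRotationMatrix2D((125,125),t,1),(251,251));print(t,round(np.corrcoef(r[m>0],b[m>0])[0,1],4),end=" ")
E
```

```text
top dish_a 0.83 250 [605.9, 120.5] 72.4 80.9
top dish_a 0.74 257 [555.7, -36.8] 252.2 84.1
top dish_sq 0.53 258 [659.8, 17.8] 342.0 82.4
top tray 0.58 331 [515.0, 62.4] 164.0 69.1
scene dish_a 0.84 292 [555.7, -35.8] 252.0 83.2
scene dish_a 0.59 356 [604.8, 119.2] 72.8 79.5
44.0 0.933 44.5 0.9481 45.0 0.9612 45.5 0.9718 46.0 0.9796 46.5 0.9843 47.0 0.9859 47.5 0.9841 48.0 0.9792 48.5 0.9712 49.0 0.9604 49.5 0.9473 50.0 0.9322 50.5 0.9153
```

```bash
cat >> h.py <<'E'
def tri(n,S=8):
    p=capture(n);C=np.array([581.4,43.3]);u=px(p,[515,62,40]).astype(int);x0,y0=u-20
    sub=p["pixels"][y0:y0+40,x0:x0+40];big=cv2.resize(sub,None,fx=S,fy=S,interpolation=cv2.INTER_CUBIC)
    h=cv2.cvtColor(big,cv2.COLOR_BGR2HSV);m=((h[...,1]<75)|((h[...,0]>80)&(h[...,0]<140))).astype(np.uint8)
    m=cv2.morphologyEx(m,cv2.MORPH_OPEN,np.ones((7,7)));k,l,s,_=cv2.connectedComponentsWithStats(m);i=l[160,160];ys,xs=np.nonzero(l==i);print(n,len(xs)/64)
    for z in(40,46):
        Q=np.array([w(p,(x0+(a+.5)/S-.5,y0+(b+.5)/S-.5),z)[:2] for a,b in zip(xs[::3],ys[::3])]);t=cv2.minEnclosingTriangle(Q.astype(np.float32))[1][:,0]
        j=t[:,0].argmin();o=np.delete(t,j,0);far=Q[np.argsort(-np.hypot(*(Q-C).T))[:60]].mean(0)
        print(z,"cent",ang(Q.mean(0)-C).round(1),"tri",ang(t[j]-C).round(1),np.hypot(*(t[j]-C)).round(),"far",far.round(1),ang(far-C).round(1),np.hypot(*(far-C)).round(),"axis",ang(t[j]-o.mean(0)).round(1))
    big[cv2.morphologyEx((l==i).astype(np.uint8),cv2.MORPH_GRADIENT,np.ones((3,3)))>0]=(0,0,255);return big
E
python3 - <<'E'
from h import *
a=tri("top");b=tri("scene");cv2.imwrite("pics/tri.png",np.hstack([a,b]))
for n in("scene",):
    p=capture(n);C=np.array([581.4,43.3]);S=8;x0,y0=px(p,[432,79,18]).astype(int)-15
    g=cv2.resize(p["pixels"].max(2)[y0:y0+30,x0:x0+30],None,fx=S,fy=S,interpolation=2);l=cv2.connectedComponentsWithStats((g<80).astype(np.uint8));i=1+l[2][1:,4].argmax();ys,xs=np.nonzero(l[1]==i);Q=np.array([w(p,(x0+(a+.5)/S-.5,y0+(b+.5)/S-.5),16)[:2] for a,b in zip(xs,ys)]);print("pointer",len(xs)/64,Q.mean(0),ang(Q.mean(0)-C))
E
```

```text
top 377.234375
40 cent 162.3 tri 162.4 124.0 far [471.   78.3] 162.4 116.0 axis 162.5
46 cent 162.7 tri 162.6 124.0 far [470.7  77.9] 162.6 116.0 axis 162.5
scene 827.125
40 cent 171.3 tri 154.1 179.0 far [431.7  89.7] 162.8 157.0 axis 146.7
46 cent 169.9 tri 153.1 174.0 far [437.3  90.6] 161.8 152.0 axis 146.7
pointer 55.390625 [429.43673593  79.10994762] 166.7402305847848
```

View pics/tri.png

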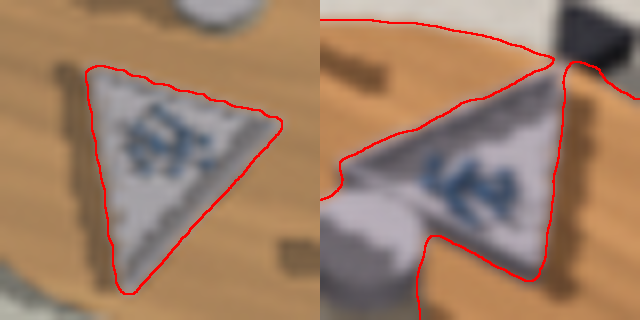

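The overhead triangle fit is clean, and the tray points at 162.5°, which agrees with the dishes at about 162.2°. The arrow is at 166.5°, so about 4.1° remains. I'll go back to the peg.

>>> {"api": "play_rows", "payload": {
  "motion": [
    [0, 40, 0, 0, 0.4],
    [0, 40, 0, 0, 0.4],
    [0, 40, 0, 0, 0.4],
    [0, 40, 0, 0, 0.4],
    [0, 40, 0, 0, 0.4],
    [0, 44, 0, 0, 0.4],
    [0, 0, 0, 0, 0.4],
    [0, 0, 0, 0, 0.4],
    [0, 0, 40, 0, 0.4],
    [0, 0, 40, 0, 0.4],
    [0, 0, 40, 0, 0.4],
    [0, 0, 0, 0, 0.4]
  ]
}}

```text
time_s: 10.1
tool_pos: [476.3, -20.3, 47.5]
eef_rot: [[-0.83, -0.557, -0.009], [-0.557, 0.83, 0.002], [0.006, 0.006, -1.0]]
ft_force: [-0.2, -0.3, 0.3]
width: 0.397
finger_force: 0.0
```

>>> {"api": "play_rows", "payload": {
  "motion": [
    [0, -3, 0, 0, 0.4],
    [0, -3, 0, 0, 0.4],
    [0, -2.1, 0, -1, 0.4],
    [0, -2.1, 0, -1, 0.4],
    [0, -2.1, 0, -1, 0.4],
    [-0.1, -2.1, 0, -1, 0.4],
    [0, 0, 0, 0, 0.4],
    [0, 0, 0, 0, 0.4],
    [0, 4, 0, 0, 0.4],
    [0, 0, 0, 0, 0.4]
  ]
}}

```text
time_s: 11.1
tool_pos: [484.1, -27.9, 51.6]
eef_rot: [[-0.788, -0.615, -0.001], [-0.615, 0.788, 0.0], [0.0, 0.001, -1.0]]
ft_force: [-0.5, -0.4, 0.6]
width: 0.398
finger_force: 0.0
```

>>> {"api": "play_rows", "payload": {
  "motion": [
    [0, 0, -40, 0, 0.4],
    [0, 0, -40, 0, 0.4],
    [0, 0, -40, 0, 0.4],
    [0, -40, 0, 0, 0.4],
    [0, -40, 0, 0, 0.4],
    [0, -40, 0, 0, 0.4],
    [0, -40, 0, 0, 0.4],
    [0, -40, 0, 0, 0.4],
    [0, -40, 0, 0, 0.4],
    [0, 0, 0, 0, 0.4],
    [0, 0, 0, 0, 0.4]
  ]
}}

```text
time_s: 12.2
tool_pos: [631.9, -217.8, 170.5]
eef_rot: [[-0.789, -0.614, -0.002], [-0.614, 0.789, 0.001], [0.001, 0.002, -1.0]]
ft_force: [0.2, -0.4, -1.0]
width: 0.401
finger_force: 0.0
```

Run:
```python
from h import *
a=tri("top");p=fine("top");fine("top");fine("scene");c,r,_,_=measure(p);print(c,r,state()["time_s"],state()["tool_pos"])
cv2.imwrite("pics/t5.png",np.hstack([cv2.resize(a,(400,400)),cv2.resize(p["pixels"][200:330,225:355],(400,400),interpolation=2)]))
```

```text
top 377.140625
40 cent 166.7 tri 166.7 124.0 far [468.3  70.1] 166.6 116.0 axis 166.7
46 cent 167.0 tri 166.9 124.0 far [468.   69.8] 166.8 116.0 axis 166.7
top dish_a 0.77 214 [562.1, -38.9] 256.7 84.4
top dish_sq 0.87 277 [659.7, 24.6] 346.6 80.5
top tray 0.82 328 [515.5, 58.1] 167.3 67.5
top dish_a 0.82 252 [562.8, -37.5] 257.0 82.9
top dish_a 0.52 267 [599.1, 121.9] 77.3 80.5
top dish_sq 0.76 275 [660.4, 23.3] 345.8 81.5
top tray 0.74 346 [513.3, 58.0] 167.8 69.6
scene dish_a 0.77 330 [599.8, 121.4] 76.8 80.3
scene dish_a 0.61 296 [564.6, -39.7] 258.6 84.7
scene tray 0.66 397 [514.8, 56.4] 168.9 67.9
[581.07353647  43.25783463] 127.54822688473664 12.85 [ 632.21481523 -217.53060478  171.79816022]
```

View pics/t5.png

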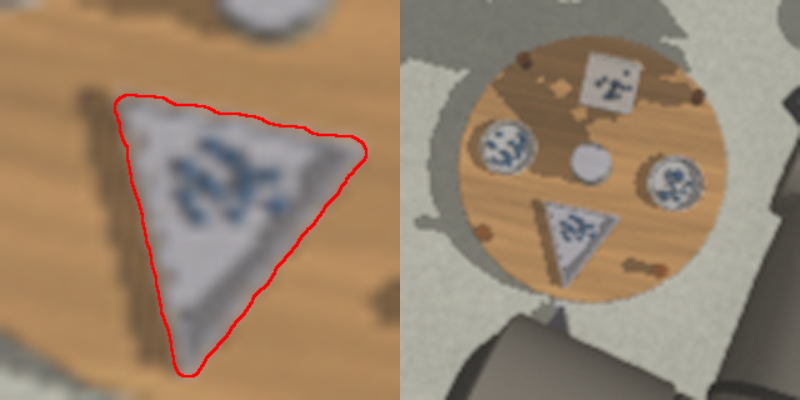

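The tray axis reads 166.7° against the arrow's 166.5°. The tip at right panel (565,285) faces the arrow apex at about (558,303). The tray and dishes sit where they were on the disc, and the arm is clear.

```bash
python3 -c "
from cell import *
print(sign_off())"
```

```text
the job is handed in; nothing more can be done
None
```

The carousel was pushed round about 49° by one peg, and the job is handed in: the tray tip points at the arrow to within about 0.5° by my overhead measurement, and the tray, dishes and jar stayed in place on the disc.

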